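# Sort the bakery's cutters, stamps and shaker into their trays

### The job

Tidy the bakery bench: stand the two ring cutters in the white tray and the two roll stamps in the blue tray, one to a bay, and stand the sugar shaker in the free bay of the green tray. Set each down gently and upright, flat on the floor of its bay, without dropping it, and leave the amber jar and the small black tub standing where they are.

Things in the scene. Friction and masses are not known exactly. Their poses are not given: they have to be found in the camera images.
- cutter_steel: Dark grey steel dough ring cutter standing on the bench: an open tube, 56 mm outside diameter, 3 mm wall, 45 mm high, 50 to 100 g. Origin: centre of its underside; z is its axis, up. Can be gripped across its outside.
- cutter_copper: Copper-coloured dough ring cutter, otherwise like the dark steel one: open tube, 56 mm outside diameter, 3 mm wall, 45 mm high. Origin: centre of its underside; z up along its axis.
- stamp_red: Bread-roll stamp: a white disc 56 mm in diameter and 16 mm thick with an upright red knob on it. The knob is 26 mm in diameter from 38 to 72 mm above the underside (18 mm neck below it); overall height 72 mm; 55 to 110 g. Origin: centre of the disc's underside; z up. Grip it by the knob.
- stamp_black: Bread-roll stamp with a black knob, otherwise like the red one: white disc 56 mm x 16 mm, knob 26 mm in diameter from 38 to 72 mm above the underside. Origin: centre of the disc's underside; z up.
- shaker: Sugar shaker: aluminium cylinder 56 mm in diameter up to 66 mm, with an orange domed top (57 mm at its rim), 84 mm high in all, 105 to 210 g. Origin: centre of its underside; z up.
- tray_white: White tray, 88 x 172 x 22 mm high, 4 mm walls and floor, fixed. A full-height divider makes two bays, 80 x 80 mm inside, centred at y = +42 mm and y = -42 mm in the tray's frame. Origin: centre of its underside; x along the short side, y along the long side, z up. Both bays are empty at the start; it is for the ring cutters.
- tray_blue: Blue tray, 88 x 172 x 22 mm high, 4 mm walls and floor, fixed. A full-height divider makes two bays, 80 x 80 mm inside, centred at y = +42 mm and y = -42 mm in the tray's frame. Origin: centre of its underside; x along the short side, y along the long side, z up. Both bays are empty at the start; it is for the roll stamps.
- tray_green: Green tray, 88 x 172 x 22 mm high, 4 mm walls and floor, fixed. A full-height divider makes two bays, 80 x 80 mm inside, centred at y = +42 mm and y = -42 mm in the tray's frame. Origin: centre of its underside; x along the short side, y along the long side, z up. The bay at y = -42 mm holds the amber jar; the bay at y = +42 mm is free, for the shaker.
- jar: Amber jar with a yellow cap, 54 mm in diameter, 75 mm high, standing in one bay of the green tray; it is to stay there. Origin: centre of its underside; z up.
- tub: Small black lidded tub, 66 mm in diameter at the lid, 54 mm high, standing among the things to sort; it is to stay where it is. Origin: centre of its underside; z up.
Things that resemble listed ones, but are neither listed nor needed, are in the scene too. What is shaped like the stamp_black but turquoise is not meant.

How it is judged (in metres and radians):
At the end, for the whole second after the job is handed in: White tray: one cutter per bay; blue: one stamp per bay; green: shaker in its +y bay. Each within 18 mm of the bay centre in x and y, underside under 8 mm above the tray's (flat on its floor), tilt under 0.1 rad, released, at rest. Jar and tub upright, moved under 15 mm (((x of cutter_steel in the frame of tray_white between -0.018 and 0.018 m and y of cutter_steel in the frame of tray_white between 0.024 and 0.06 m and z of cutter_steel in the frame of tray_white between 0 and 0.008 m and angle between each of cutter_steel, cutter_copper's own z axis and vertical below 0.1 rad and x of cutter_copper in the frame of tray_white between -0.018 and 0.018 m and y of cutter_copper in the frame of tray_white between -0.06 and -0.024 m and z of cutter_copper in the frame of tray_white between 0 and 0.008 m) or (x of cutter_steel in the frame of tray_white between -0.018 and 0.018 m and y of cutter_steel in the frame of tray_white between -0.06 and -0.024 m and z of cutter_steel in the frame of tray_white between 0 and 0.008 m and angle between each of cutter_steel, cutter_copper's own z axis and vertical below 0.1 rad and x of cutter_copper in the frame of tray_white between -0.018 and 0.018 m and y of cutter_copper in the frame of tray_white between 0.024 and 0.06 m and z of cutter_copper in the frame of tray_white between 0 and 0.008 m)) and ((x of stamp_red in the frame of tray_blue between -0.018 and 0.018 m and y of stamp_red in the frame of tray_blue between 0.024 and 0.06 m and z of stamp_red in the frame of tray_blue between 0 and 0.008 m and angle between each of stamp_red, stamp_black's own z axis and vertical below 0.1 rad and x of stamp_black in the frame of tray_blue between -0.018 and 0.018 m and y of stamp_black in the frame of tray_blue between -0.06 and -0.024 m and z of stamp_black in the frame of tray_blue between 0 and 0.008 m) or (x of stamp_red in the frame of tray_blue between -0.018 and 0.018 m and y of stamp_red in the frame of tray_blue between -0.06 and -0.024 m and z of stamp_red in the frame of tray_blue between 0 and 0.008 m and angle between each of stamp_red, stamp_black's own z axis and vertical below 0.1 rad and x of stamp_black in the frame of tray_blue between -0.018 and 0.018 m and y of stamp_black in the frame of tray_blue between 0.024 and 0.06 m and z of stamp_black in the frame of tray_blue between 0 and 0.008 m)) and x of shaker in the frame of tray_green between -0.018 and 0.018 m and y of shaker in the frame of tray_green between 0.024 and 0.06 m and z of shaker in the frame of tray_green between 0 and 0.008 m and angle between each of shaker, jar, tub's own z axis and vertical below 0.1 rad and linear speed of each of cutter_steel, cutter_copper, stamp_red, stamp_black, shaker below 0.02 m/s and angular speed of each of cutter_steel, cutter_copper, stamp_red, stamp_black, shaker below 0.2 rad/s and contact force between each of cutter_steel, cutter_copper, stamp_red, stamp_black, shaker and the fingers below 0.05 N and distance of each of jar, tub from where it was at the start of the episode below 0.015 m); the robot touches nothing.
It fails at once if a cutter, a stamp or the shaker is dropped or thrown (moves faster than 0.7 m/s with no finger touching it, a fall of about 25 mm) ((linear speed of cutter_steel above 0.7 m/s and contact force between cutter_steel and the fingers below 0.01 N) or (linear speed of cutter_copper above 0.7 m/s and contact force between cutter_copper and the fingers below 0.01 N) or (linear speed of stamp_red above 0.7 m/s and contact force between stamp_red and the fingers below 0.01 N) or (linear speed of stamp_black above 0.7 m/s and contact force between stamp_black and the fingers below 0.01 N) or (linear speed of shaker above 0.7 m/s and contact force between shaker and the fingers below 0.01 N)).
It fails at once if the amber jar or the black tub is shifted by more than 15 mm or tipped by more than 0.3 rad (distance of any of jar, tub from where it was at the start of the episode above 0.015 m or angle between any of jar, tub's own z axis and vertical above 0.3 rad).
It also fails if it takes over 120 s, if anything falls off the work surface, if the arm or the gripper's body presses on something with over 40 N, if the wrist force passes 120 N, or if a joint passes its speed limit or range.

### The arm

A 6-joint arm with a two-finger parallel gripper is mounted at the origin on the work surface. World frame = base frame: x ahead of the robot, y to its left, z up, the work surface at z = 0. Lengths are in m, angles in degrees, forces in N, time in s.
With the tool pointing down it reaches from about 0.4 to 0.825 m from the base axis. Payload 7 kg.
Tool frame: the origin (TCP) lies at the very end of the fingers, on their centre line; the grasp point (between the pads) lies hold_point_z behind it (hold_point_z is the distance from the TCP to the grasp point, in m); z points along the fingers, y is the line along which they close (so a half turn about z gives the same grasp; the last joint's range is limited). The gripper opens to 88 mm and grips with 3 to 60 N. Pads are 19 mm wide; open, the fingers measure 130 mm over their backs; the gripper's body (78 mm by 193 mm) begins 47 mm behind the grasp point.
Start: joints at [84.803, 20.546, 0.682, 0, -70.136, -16.507], TCP at [0.25, 0.627, 0.227] pointing down, gripper open.
Joint ranges: [-176.03, 176.03], [-82.01, 121.73], [-58.28, 71.71], [-173.87, 95.51], [-174.79, -0.11], [-173.66, 173.66]. Speed limits (degrees/s): [136.94, 136.94, 172.46, 180, 180, 180].

### API

Orientations are given as [roll, pitch, yaw] about the fixed x, y, z axes, in that order (R = Rz(yaw) Ry(pitch) Rx(roll)).
In Python, from plant import get_obs, snapshot, close_job, hold_point_z gives the robot as it stands.
- The arm moves only by the tool play_rows, never from a script. Its argument "commands" is a list that holds one entry, the list of rows, each a list of 7 numbers: the shift along the tool's x, y, z in cm, then the turn, a rotation vector about the tool's x, y, z in degrees, then the opening, from 0 (shut) to 1 (fully open). In form: [[[x, y, z, ax, ay, az, fingers], ...]]. A call has 1 to 20 rows; each row is the pose to reach, as a shift and turn from the pose commanded when the call began, along the tool's axes at that moment; what a row does not reach only later rows make up. A row lasts 1/12 s, in which the tool goes at most 41.7 mm and 7.16 degrees, less where a joint would pass 70% of its speed; a pose out of reach is approached as far as the arm can. A call with a gripper value outside its range is refused whole. The fingers move at their own pace and stop on an object; the grip force is fixed at half the most. Time passes only in rows, so rows that repeat a pose let the fingers close. It gives the time, the measured TCP pose, the force, the opening and the grip force at its end, in the units of the state.
- get_obs(): the state, without advancing time (a new reading comes with each control period).
- snapshot(name): name is "scene" or "side" or "wrist"; returns a dict with "frame" (384x512x3 uint8, red, green, blue), "camera_matrix" (3x3 intrinsics, pixels), "origin" and "attitude" of the camera in the world. Camera axes: x right, y down, z forward; pixel columns grow to the right and rows downward; lengths in m; the calibration is good to about 2 mm. A picture is of the moment at which its call begins. There is no depth.
- close_job(): hands the job in; it is judged then, once.
The state is a dict: "clock": time; "joint_pos": joint angles; "qvel": joint speeds; "tau": joint torques, N m; "tool_pos": TCP position; "orientation": TCP orientation; "force": force on the tool from outside, world axes, zero at the start; "moment": the same for the moment, N m; "opening": finger opening in m; "gripper_force": force on a finger pad.
Only numpy, scipy, OpenCV 4.12 (cv2) and the standard library are available. Lean on these libraries where they do the work, as an engineer would, in place of code of your own. Each camera call takes 0.05 s, during which the arm holds its last target. There are 200 camera calls.

## Working session

There is one attempt and no reset: what is moved stays moved. The work goes in short steps, Python scripts to look and compute and a tool call to move; the robot and the scene stay as the last step left them, time stands still between calls to the robot, and variables do not carry over. Pictures are saved under pics/ and viewed, at most 14 in all, crops included, and the job is handed in when it is done.

Besides the shell and the picture viewer there is one more tool, called after ">>>" as name(argument=value, ...), one argument or row to a line, values as JSON. play_rows: Moves the arm, as the interface text tells. Its arguments: {"type":"object","properties":{"commands":{"type":"array","items":{"type":"array","items":{"type":"array","items":{"type":"number"}}}}},"required":["commands"]}

```bash
ls; mkdir -p pics; cat > h.py <<'E'
import numpy as np, cv2
from plant import get_obs, snapshot, close_job, hold_point_z
def snap(n,fn=None):
    s=snapshot(n)
    if fn:
        cv2.imwrite(f'pics/{fn}.png',cv2.cvtColor(s['frame'],cv2.COLOR_RGB2BGR))
        np.savez(f'pics/{fn}.npz',**s)
    return s
E
python3 - <<'E'
from h import *
print(get_obs(), hold_point_z)
for n in ['scene','side','wrist']:
    s=snap(n,n+'0'); print(n,s['camera_matrix'],s['origin'],s['attitude'])
E
```

```text
pics
{'clock': 0.0, 'joint_pos': array([ 8.48032701e+01,  2.05904024e+01,  6.33710087e-01, -2.13165141e-02,
       -7.01355421e+01, -1.65059071e+01]), 'qvel': array([-0.03965998, -0.02439902,  0.00250966,  0.00618755, -0.01495143,
        0.06650469]), 'tau': array([-5.84591580e-04, -5.82714915e+01,  2.93070155e+01,  6.99751407e+00,
        7.01569792e-03, -1.58627681e-04]), 'tool_pos': array([0.24945538, 0.62668324, 0.2256301 ]), 'orientation': array([ 1.79905873e+02, -6.99468204e-03, -2.17098906e+01]), 'force': array([ 0.41292073, -0.12826224, -0.15613952]), 'moment': array([ 0.00639634, -0.02498845, -0.03067496]), 'gripper_force': 0.0, 'opening': 0.08787446644724295} 0.0188
scene [[421.81615754   0.         253.26663878]
 [  0.         421.81615754 191.02494633]
 [  0.           0.           1.        ]] [0.90698079 0.30657203 0.94359682] [-149.52667923   -0.773106    129.11395273]
side [[426.71887408   0.         251.26355536]
 [  0.         426.71887408 180.53956365]
 [  0.           0.           1.        ]] [ 0.09968095 -0.68450634  0.80352909] [-133.98079099    0.42954147  -30.87310604]
wrist [[272.06111274   0.         260.89202748]
 [  0.         272.06111274 192.63040167]
 [  0.           0.           1.        ]] [0.322459   0.59742006 0.38367549] [ 1.63100967e+02 -9.32203230e-02 -1.11742879e+02]
```

```bash
python3 -c "
import cv2
for n in ['scene0','side0']:
    cv2.imwrite(f'pics/{n}b.png',cv2.resize(cv2.imread(f'pics/{n}.png'),(800,600),interpolation=cv2.INTER_CUBIC))"
```

```text
(no output)
```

View pics/scene0b.png

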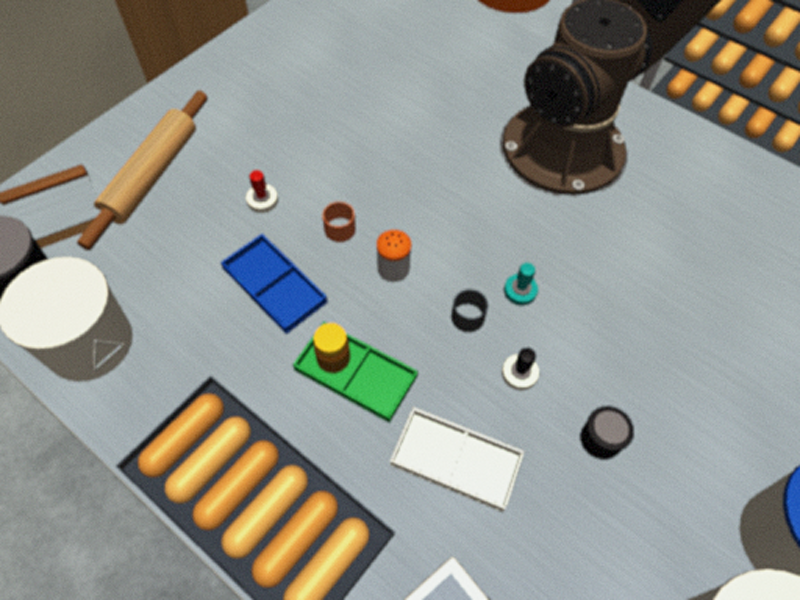

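View pics/side0b.png

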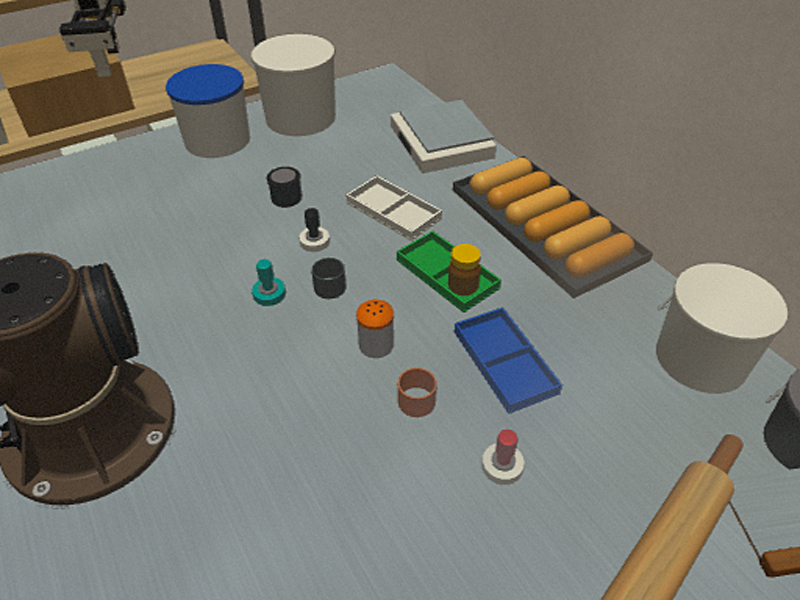

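Both views show everything unobstructed. In the scene view (at 800 px) the red knob is at (257,183), copper cutter (340,221), shaker top (394,245), steel cutter (470,310), black knob (526,360) and tub (607,430). The tray centres are blue (274,283), green (356,375) and white (457,458). The side view shows the same things, so I can triangulate.

```bash
cat >> h.py <<'E'
from scipy.spatial.transform import Rotation as Ro
def ray(s,p):
    K=s['camera_matrix']; d=np.linalg.solve(K,[p[0],p[1],1.]); 
    return np.array(s['origin']), Ro.from_euler('xyz',s['attitude'],degrees=True).as_matrix()@d
def plane(s,p,z):
    o,d=ray(s,p); return o+d*(z-o[2])/d[2]
def tri(views):
    A=np.zeros((3,3)); b=np.zeros(3)
    for s,p in views:
        o,d=ray(s,p); d=d/np.linalg.norm(d); P=np.eye(3)-np.outer(d,d); A+=P; b+=P@o
    x=np.linalg.solve(A,b); res=0
    for s,p in views:
        o,d=ray(s,p); d=d/np.linalg.norm(d); res=max(res,np.linalg.norm((np.eye(3)-np.outer(d,d))@(x-o)))
    return x,res
def blob(s,seed,r,fn):
    """hull of the largest masked blob within r of the seed (native px)"""
    im=s['frame']; hsv=cv2.cvtColor(im,cv2.COLOR_RGB2HSV).astype(int); m=fn(*[hsv[...,i] for i in range(3)]).astype(np.uint8)
    w=np.zeros_like(m); cv2.circle(w,tuple(int(v) for v in seed),r,1,-1); m&=w
    c,_=cv2.findContours(m,cv2.RETR_EXTERNAL,cv2.CHAIN_APPROX_NONE)
    c=max(c,key=cv2.contourArea); h=cv2.convexHull(c); M=cv2.moments(h)
    return h,np.array([M['m10'],M['m01']])/M['m00'],M['m00']
E
cat > m1.py <<'E'
from h import *
V=[dict(np.load(f'pics/{n}0.npz')) for n in('scene','side')]
k=1.5625
dark=lambda h,s,v:(v<75)
white=lambda h,s,v:(v>185)&(s<45)
T={'red':((257,183),(507,447),14,lambda h,s,v:((h<8)|(h>172))&(s>120)),
'reddisc':((262,196),(503,463),17,white),
'copper':((340,221),(417,392),18,lambda h,s,v:((h<14)|(h>172))&(s>70)),
'orange':((394,245),(375,314),16,lambda h,s,v:(h<15)&(s>150)),
'steel':((470,310),(329,278),18,lambda h,s,v:v<95),
'black':((526,360),(312,222),13,lambda h,s,v:v<85),
'blackdisc':((521,371),(314,238),17,white),
'blue':((274,283),(508,358),45,lambda h,s,v:(h>105)&(h<128)&(s>130)),
'green':((356,375),(449,270),50,lambda h,s,v:(h>45)&(h<75)&(s>120)),
'white':((457,458),(394,206),50,lambda h,s,v:(v>130)&(s<45)&(h<60)),
'tub':((607,430),(285,186),24,lambda h,s,v:(v<75)|((s<45)&(v<135))),
'teal':((524,274),(265,270),14,lambda h,s,v:(h>75)&(h<100)&(s>120)),
'yellow':((331,337),(466,255),14,lambda h,s,v:(h>18)&(h<35)&(s>120))}
out=[v['frame'][...,::-1].copy() for v in V]
for n,(a,b,r,f) in T.items():
    cs=[]
    for i,(v,sd) in enumerate(zip(V,(a,b))):
        h,c,A=blob(v,np.array(sd)/k,r,f); cs.append((v,c)); cv2.drawContours(out[i],[h],-1,(255,0,255) if n!='red' else (255,255,0),1)
        if n in('blue','green','white'):
            q=cv2.approxPolyN(h,4).reshape(-1,2) if hasattr(cv2,'approxPolyN') else cv2.boxPoints(cv2.minAreaRect(h))
            P=np.array([plane(v,p,.022) for p in q])
            o=P.mean(0)
            e=np.roll(P,-1,0)-P; L=np.linalg.norm(e[:,:2],axis=1); j=np.argmax(L)
            print('  ',n,i,o.round(4),'L',L.round(4),'long dir',np.degrees(np.arctan2(e[j,1],e[j,0])).round(1))
    x,res=tri(cs); print(n,x.round(4),'res',round(res,4),'r',np.hypot(*x[:2]).round(3))
for i,n in enumerate(('s','d')): 
    im=out[i][80:340,120:420] if i==0 else out[i][90:330,140:380]
    cv2.imwrite(f'pics/ov_{n}.png',cv2.resize(im,None,fx=2,fy=2))
a=cv2.imread('pics/ov_s.png')
E
python3 m1.py
```

```text
red [ 0.4683 -0.3439  0.0597] res 0.0011 r 0.581
reddisc [ 0.4631 -0.3504  0.0149] res 0.0 r 0.581
copper [ 0.4217 -0.2004  0.025 ] res 0.0001 r 0.467
orange [ 0.4254 -0.0753  0.0705] res 0.0001 r 0.432
steel [0.4217 0.0785 0.0236] res 0.0002 r 0.429
black [0.4521 0.1998 0.0493] res 0.0004 r 0.494
blackdisc [0.4527 0.2006 0.016 ] res 0.0001 r 0.495
   blue 0 [ 0.58  -0.203  0.022] L [0.0892 0.1752 0.0907 0.1799] long dir 82.9
   blue 1 [ 0.5756 -0.2062  0.022 ] L [0.0854 0.1689 0.0975 0.1719] long dir -97.7
blue [ 0.5793 -0.2054  0.0129] res 0.0012 r 0.615
   green 0 [0.6153 0.005  0.022 ] L [0.0895 0.1724 0.0911 0.1725] long dir 99.4
   green 1 [ 0.6069 -0.0044  0.022 ] L [0.1017 0.1819 0.1032 0.1856] long dir -80.5
green [0.6146 0.0043 0.0069] res 0.0025 r 0.615
   white 0 [0.6261 0.2054 0.022 ] L [0.1716 0.0963 0.1742 0.0955] long dir 106.1
   white 1 [0.6263 0.2064 0.022 ] L [0.1714 0.0909 0.1745 0.0886] long dir -74.2
white [0.6266 0.2069 0.0187] res 0.0004 r 0.66
tub [0.4636 0.3519 0.0304] res 0.0008 r 0.582
teal [0.3279 0.1184 0.0408] res 0.0018 r 0.349
yellow [ 0.6177 -0.0396  0.0712] res 0.0003 r 0.619
```

```bash
python3 -c "
import cv2,numpy as np
a=cv2.imread('pics/ov_s.png');b=cv2.imread('pics/ov_d.png');b=cv2.resize(b,(480,480));
a=cv2.resize(a,(400,347));b=cv2.resize(b,(400,400))
" ; sed -i 's/fx=2,fy=2/fx=2.3,fy=2.3/' m1.py; python3 m1.py >/dev/null
```

```text
(no output)
```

View pics/ov_s.png

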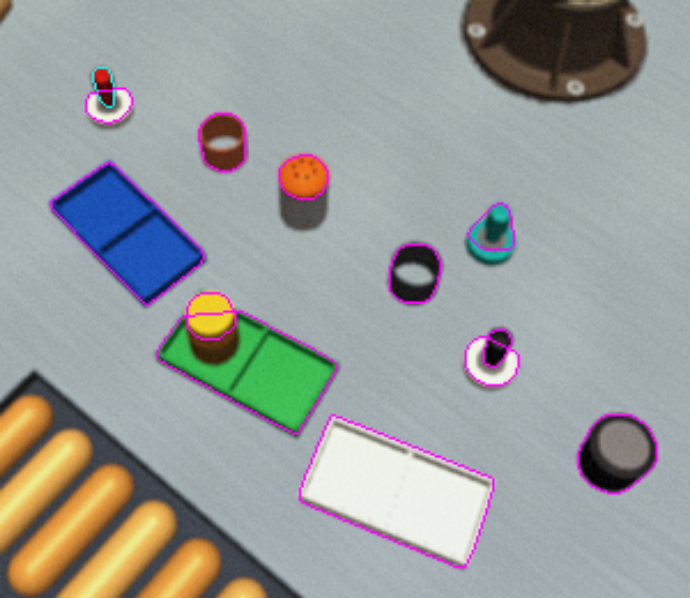

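View pics/ov_d.png

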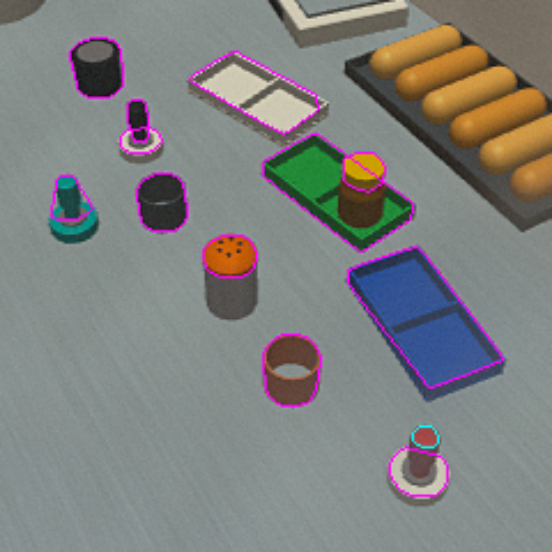

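The masks fit, and two-view residuals are about 1 mm or less except for the trays and the red and teal stamps. Heights are plausible: cutters at mid-height about 0.024, discs about 0.015. The red knob's mask only got its cap in the side view, so I'll re-check that one with the wrist camera, along with the tray corners. I'm heading for the black stamp now and looking on the way.

```bash
cat >> h.py <<'E'
def to(*pts,yaw=-82.):
    """print shift (cm, tool axes now) and turn to reach each world TCP point with the tool down at yaw"""
    o=get_obs(); R=Ro.from_euler('xyz',o['orientation'],degrees=True); 
    for p in pts: print(p,'->',(R.inv().apply(np.array(p)-o['tool_pos'])*100).round(2),(R.inv()*Ro.from_euler('xyz',[180,0,yaw],degrees=True)).as_rotvec(degrees=True).round(2),'t',round(o['clock'],2))
E
python3 - <<'E'
from h import *
to((.45,.2,.22),(.45,-.1,.22))
E
```

```text
(0.45, 0.2, 0.22) -> [34.41 32.23  0.63] [ 6.000e-02 -5.000e-02  6.029e+01] t 0.15
(0.45, -0.1, 0.22) -> [45.51 60.11  0.67] [ 6.000e-02 -5.000e-02  6.029e+01] t 0.15
```

>>> play_rows(
  commands=[
    [[34.4,32.2,0.6,0,0,60.3,1],[34.4,32.2,0.6,0,0,60.3,1],[34.4,32.2,0.6,0,0,60.3,1],[34.4,32.2,0.6,0,0,60.3,1],[34.4,32.2,0.6,0,0,60.3,1],[34.4,32.2,0.6,0,0,60.3,1],[34.4,32.2,0.6,0,0,60.3,1],[34.4,32.2,0.6,0,0,60.3,1],[34.4,32.2,0.6,0,0,60.3,1],[34.4,32.2,0.6,0,0,60.3,1],[34.4,32.2,0.6,0,0,60.3,1],[34.4,32.2,0.6,0,0,60.3,1],[34.4,32.2,0.6,0,0,60.3,1],[34.4,32.2,0.6,0,0,60.3,1],[34.4,32.2,0.6,0,0,60.3,1],[34.4,32.2,0.6,0,0,60.3,1],[34.4,32.2,0.6,0,0,60.3,1],[34.4,32.2,0.6,0,0,60.3,1]],
  ],
)

```text
clock: 1.65
tool_pos: [0.4498, 0.2016, 0.2205]
orientation: [180.0, -0.0, -81.9]
force: [-0.2, -0.2, -0.4]
opening: 0.0875
gripper_force: 0.0
```

```bash
python3 - <<'E'
from h import *
s=snap('wrist','wA'); to((.45,-.1,.22))
cv2.imwrite('pics/wAb.png',cv2.resize(s['frame'][...,::-1],(800,600)))
E
```

```text
(0.45, -0.1, 0.22) -> [29.85  4.22  0.05] [ 0.01 -0.    0.07] t 1.7
```

View pics/wAb.png

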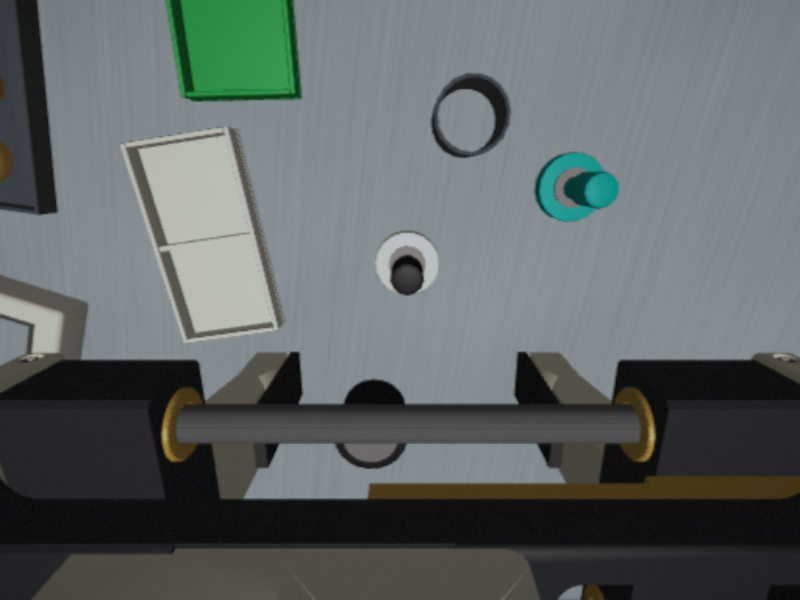

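The wrist view shows the black stamp with its disc at (407,263), the steel cutter (470,115), all of the white tray (corners 122,146 / 228,128 / 282,327 / 186,342) and the tub under the gripper bar. Next is one more view further right.

>>> play_rows(
  commands=[
    [[29.9,4.2,0,0,0,0,1],[29.9,4.2,0,0,0,0,1],[29.9,4.2,0,0,0,0,1],[29.9,4.2,0,0,0,0,1],[29.9,4.2,0,0,0,0,1],[29.9,4.2,0,0,0,0,1],[29.9,4.2,0,0,0,0,1],[29.9,4.2,0,0,0,0,1],[29.9,4.2,0,0,0,0,1],[29.9,4.2,0,0,0,0,1],[29.9,4.2,0,0,0,0,1],[29.9,4.2,0,0,0,0,1]],
  ],
)

```text
clock: 2.7
tool_pos: [0.4504, -0.1001, 0.2206]
orientation: [-180.0, 0.0, -81.9]
force: [-0.6, 0.2, 0.4]
opening: 0.0879
gripper_force: 0.0
```

```bash
python3 - <<'E'
from h import *
s=snap('wrist','wB')
cv2.imwrite('pics/wBb.png',cv2.resize(s['frame'][...,::-1],(800,600)))
E
```

```text
(no output)
```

View pics/wBb.png

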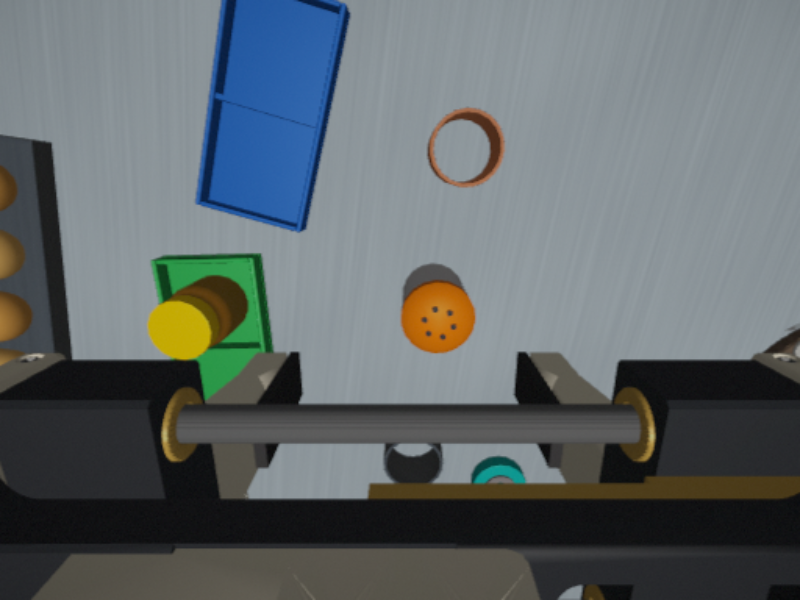

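View B shows the copper cutter ring at (466,147), shaker top (438,317), blue tray divider from (217,97) to (316,128), and the jar in the near-right green bay. The red stamp is out of frame. I'll combine all the views.

```bash
cat > m2.py <<'E'
from h import *
V={n:dict(np.load(f'pics/{n}.npz')) for n in('scene0','side0','wA','wB')}
k=1.5625; q=lambda n,p:(V[n],np.array(p)/k)
white=lambda h,s,v:(v>150)&(s<45)
def b(n,p,r,f): h,c,A=blob(V[n],np.array(p)/k,r,f); return (V[n],c)
show=lambda n,v:print(n,tri(v)[0].round(4),round(tri(v)[1],4))
cop=lambda h,s,v:((h<14)|(h>172))&(s>70); org=lambda h,s,v:(h<15)&(s>150); dk=lambda h,s,v:v<95
show('copper',[b('scene0',(340,221),18,cop),b('side0',(417,392),18,cop),b('wB',(466,147),30,cop)])
show('orange',[b('scene0',(394,245),16,org),b('side0',(375,314),16,org),b('wB',(438,317),28,org)])
show('steel',[b('scene0',(470,310),18,dk),b('side0',(329,278),18,dk),b('wA',(470,115),30,lambda h,s,v:v<110)])
show('blackdisc',[b('scene0',(521,371),17,white),b('side0',(314,238),17,white),b('wA',(407,263),24,white)])
show('black',[b('scene0',(526,360),13,lambda h,s,v:v<85),b('side0',(312,222),13,lambda h,s,v:v<85),b('wA',(407,272),16,lambda h,s,v:v<85)])
# tray rim features, matched by eye between views (native px): corners refined as quads, divider centres from the wrist
def quad(n,p,r,f):
    h,_,_=blob(V[n],np.array(p)/k,r,f); return cv2.approxPolyN(h,4).reshape(-1,2)
Q=[('blue',lambda h,s,v:(h>105)&(h<128)&(s>130),[('scene0',(274,283),45),('side0',(508,358),45)]),
('green',lambda h,s,v:(h>45)&(h<75)&(s>120),[('scene0',(356,375),50),('side0',(449,270),50)]),
('white',lambda h,s,v:(v>130)&(s<45)&(h<60),[('scene0',(457,458),50),('side0',(394,206),50)])]
for n,f,L in Q:
    a,c=[quad(*l,f) for l in L]
    X=[]
    for p in a:
        pw=plane(V['scene0'],p,.022); 
        d=[np.linalg.norm(plane(V['side0'],t,.022)-pw) for t in c]; t=c[np.argmin(d)]
        X.append(tri([(V['scene0'],p),(V['side0'],t)])[0])
    print(n,'corners z',np.array(X)[:,2].round(4),'mean',np.mean(X,0).round(4))
m=lambda n,ps,z=.022:np.array([plane(V[n],np.array(p)/k,z) for p in ps])
for nm,n,ps in [('blue div','wB',[(217,97),(316,128)]),('white div','wA',[(162,248),(250,233)]),('white cor','wA',[(122,146),(235,128),(282,327),(186,342)]),('green -y end','wB',[(154,261),(260,255)]),('green +y end','wA',[(184,99),(300,97)])]:
    P=m(n,ps); e=P[1]-P[0]; print(nm,P.mean(0).round(4),'len',np.linalg.norm(e).round(4),'ang',np.degrees(np.arctan2(e[1],e[0])).round(1))
# red: knob top and disc clicks, side+scene
show('redknobtop',[q('scene0',(256,174)),q('side0',(508,436))]); show('blackknobtop',[q('scene0',(528,352)),q('side0',(312,212))])
E
python3 m2.py
```

```text
copper [ 0.4205 -0.2017  0.0254] 0.0023
orange [ 0.4256 -0.083   0.0675] 0.013
steel [0.4206 0.0769 0.0244] 0.0024
blackdisc [0.4531 0.1999 0.0205] 0.0035
black [0.4516 0.2    0.0492] 0.0011
blue corners z [0.0135 0.0182 0.0188 0.0234] mean [ 0.5783 -0.2042  0.0185]
green corners z [0.012  0.0201 0.0138 0.0088] mean [0.6122 0.0021 0.0137]
white corners z [0.022  0.0201 0.0248 0.0233] mean [0.6262 0.2057 0.0225]
blue div [ 0.5748 -0.2066  0.022 ] len 0.0775 ang 171.5
white div [0.6207 0.2015 0.022 ] len 0.0767 ang -162.5
white cor [0.619  0.2029 0.022 ] len 0.0916 ang -163.7
green -y end [ 0.6203 -0.0852  0.022 ] len 0.091 ang -168.7
green +y end [0.5936 0.0873 0.022 ] len 0.0889 ang -171.0
redknobtop [ 0.4633 -0.3496  0.0732] 0.001
blackknobtop [0.4516 0.1982 0.0732] 0.0026
```

```bash
python3 - <<'E'
from h import *
org=lambda h,s,v:(h<15)&(s>150)
for n,p,r in (('scene0',(394,245),22),('side0',(375,314),22),('wB',(438,317),32)):
    v=dict(np.load(f'pics/{n}.npz'))
    for f in (org,lambda h,s,v:(h<22)&(s>130)):
        h,c,A=blob(v,np.array(p)/1.5625,r,f); print(n,c.round(1)*1.5625,A,cv2.boundingRect(h),plane(v,c,.072).round(4))
to((.425,-.076,.1),(.425,-.076,.03))
E
```

```text
scene0 [393.125  244.6875] 318.0 (241, 147, 22, 20) [ 0.4262 -0.0746  0.072 ]
scene0 [393.125  244.6875] 330.0 (241, 147, 22, 20) [ 0.4262 -0.0745  0.072 ]
side0 [374.375   314.21875] 344.0 (228, 192, 24, 19) [ 0.4248 -0.0765  0.072 ]
side0 [374.375   314.21875] 356.5 (228, 192, 24, 20) [ 0.4248 -0.0765  0.072 ]
wB [433.90625 290.46875] 318.0 (259, 179, 40, 15) [ 0.4298 -0.0972  0.072 ]
wB [437.1875 315.9375] 1689.5 (257, 179, 47, 47) [ 0.4242 -0.0777  0.072 ]
(0.425, -0.076, 0.1) -> [-2.74  2.18 12.06] [-0.01  0.    0.11] t 2.75
(0.425, -0.076, 0.03) -> [-2.74  2.18 19.06] [-0.01  0.    0.11] t 2.75
```

With a looser colour threshold the wrist view agrees with the others: shaker at (0.425, −0.076). I'll grasp it with the TCP at z 0.03.

>>> play_rows(
  commands=[
    [[-2.7,2.2,4,0,0,0,1],[-2.7,2.2,8,0,0,0,1],[-2.7,2.2,10,0,0,0,1],[-2.7,2.2,12,0,0,0,1],[-2.7,2.2,14,0,0,0,1],[-2.7,2.2,16,0,0,0,1],[-2.7,2.2,18,0,0,0,1],[-2.7,2.2,19,0,0,0,1],[-2.7,2.2,19,0,0,0,1],[-2.7,2.2,19,0,0,0,0.2],[-2.7,2.2,19,0,0,0,0.2],[-2.7,2.2,19,0,0,0,0.2],[-2.7,2.2,19,0,0,0,0.2],[-2.7,2.2,19,0,0,0,0.2],[-2.7,2.2,19,0,0,0,0.2],[-2.7,2.2,19,0,0,0,0.2]],
  ],
)

```text
clock: 4.08
tool_pos: [0.4248, -0.0775, 0.031]
orientation: [-180.0, 0.0, -82.0]
force: [-2.9, 1.4, 6.2]
opening: 0.0559
gripper_force: 30.0
```

```bash
python3 - <<'E'
from h import *
o=get_obs(); print(o['opening'],o['gripper_force'],o['tool_pos']); z=o['tool_pos'][2]
to((.425,-.076,z+.08),(.6035,.0435,z+.08),(.6035,.0435,z+.006))
E
```

```text
0.0559383105183496 29.99422548338771 [ 0.4248042  -0.07752156  0.03103582]
(0.425, -0.076, np.float64(0.11103582105803995)) -> [-0.15 -0.05 -8.  ] [-0.04  0.   -0.  ] t 4.08
(0.6035, 0.0435, np.float64(0.11103582105803995)) -> [ -9.5  -19.38  -7.99] [-0.04  0.   -0.  ] t 4.08
(0.6035, 0.0435, np.float64(0.03703582105803996)) -> [ -9.5  -19.38  -0.59] [-0.04  0.   -0.  ] t 4.08
```

>>> play_rows(
  commands=[
    [[0,0,-2,0,0,0,0.2],[0,0,-5,0,0,0,0.2],[0,0,-9,0,0,0,0.2],[-2,-4,-10,0,0,0,0.2],[-3.5,-7,-10,0,0,0,0.2],[-5,-10,-10,0,0,0,0.2],[-6.5,-13,-10,0,0,0,0.2],[-8,-16,-10,0,0,0,0.2],[-9,-18,-10,0,0,0,0.2],[-9.5,-19.4,-9,0,0,0,0.2],[-9.5,-19.4,-7,0,0,0,0.2],[-9.5,-19.4,-5,0,0,0,0.2],[-9.5,-19.4,-4,0,0,0,0.2],[-9.5,-19.4,-3,0,0,0,0.2],[-9.5,-19.4,-2,0,0,0,0.2],[-9.5,-19.4,-1.5,0,0,0,0.2],[-9.5,-19.4,-1,0,0,0,0.2],[-9.5,-19.4,-0.8,0,0,0,0.2],[-9.5,-19.4,-0.6,0,0,0,0.2],[-9.5,-19.4,-0.6,0,0,0,0.2]],
  ],
)

```text
clock: 5.75
tool_pos: [0.6037, 0.0436, 0.0367]
orientation: [-180.0, 0.0, -82.0]
force: [-0.8, -0.3, -1.2]
opening: 0.0559
gripper_force: 30.0
```

```bash
python3 - <<'E'
from h import *
s=snap('side','p1'); w=snap('wrist'); 
a=s['frame'][90:330,140:380]; b=cv2.resize(w['frame'],(400,300)); a=cv2.resize(a,(400,400))
b=np.pad(b,((0,100),(0,0),(0,0)))
cv2.imwrite('pics/p1b.png',np.hstack([a,b])[...,::-1]); o=get_obs(); print(o['tool_pos'],o['force'])
E
```

```text
[0.60381707 0.04362387 0.03705247] [ 0.29227957 -1.11603278 -1.1905942 ]
```

View pics/p1b.png

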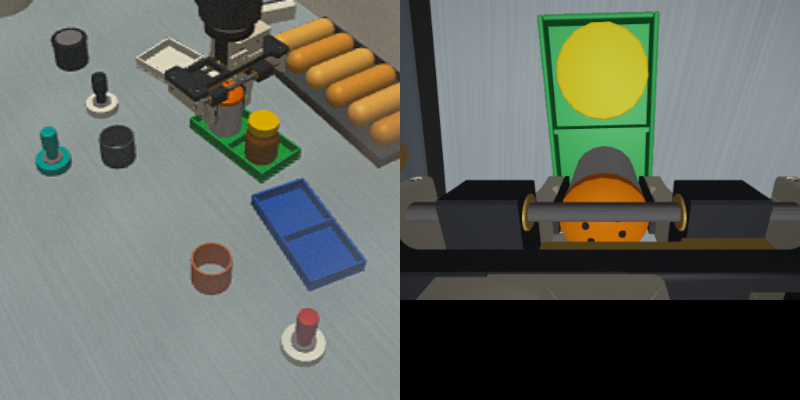

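The shaker is upright in the free green bay, about 2 mm above the floor, and the jar is untouched. I'll lower it, release, rise, and measure the way to the next item.

>>> play_rows(
  commands=[
    [[0,0,0.1,0,0,0,0.2],[0,0,0.2,0,0,0,0.2],[0,0,0.2,0,0,0,0.2],[0,0,0.2,0,0,0,0.7],[0,0,0.2,0,0,0,0.8],[0,0,0.2,0,0,0,1],[0,0,0.2,0,0,0,1],[0,0,0.2,0,0,0,1],[0,0,-2,0,0,0,1],[0,0,-5,0,0,0,1],[0,0,-9,0,0,0,1],[0,0,-13,0,0,0,1],[0,0,-13,0,0,0,1]],
  ],
)

```text
clock: 6.93
tool_pos: [0.6079, 0.0442, 0.1754]
orientation: [-179.3, 0.0, -81.9]
force: [1.5, 0.6, 1.8]
opening: 0.0875
gripper_force: 0.0
```

```bash
python3 - <<'E'
from h import *
to((.421,.077,.12),(.421,.077,.024),(.452,.1995,.036))
E
```

```text
(0.421, 0.077, 0.12) -> [-5.87 18.11  5.32] [-0.72  0.02  0.08] t 6.93
(0.421, 0.077, 0.024) -> [-5.87 18.23 14.92] [-0.72  0.02  0.08] t 6.93
(0.452, 0.1995, 0.036) -> [-17.56  13.43  13.78] [-0.72  0.02  0.08] t 6.93
```

>>> play_rows(
  commands=[
    [[-1,3.5,0,0,0,0,1],[-2.2,7,0,0,0,0,1],[-3.5,10.5,0,0,0,0,1],[-4.5,14,0,0,0,0,1],[-5.8,17.6,2,0,0,0,1],[-5.8,17.6,5,0,0,0,1],[-5.8,17.6,8,0,0,0,1],[-5.8,17.6,10,0,0,0,1],[-5.8,17.6,12,0,0,0,1],[-5.8,17.6,13.5,0,0,0,1],[-5.8,17.6,14.3,0,0,0,1],[-5.8,17.6,14.3,0,0,0,1],[-5.8,17.6,14.3,0,0,0,0.2],[-5.8,17.6,14.3,0,0,0,0.2],[-5.8,17.6,14.3,0,0,0,0.2],[-5.8,17.6,14.3,0,0,0,0.2],[-5.8,17.6,14.3,0,0,0,0.2],[-5.8,17.6,14.3,0,0,0,0.2]],
  ],
)

```text
clock: 8.43
tool_pos: [0.4214, 0.0767, 0.0241]
orientation: [-179.9, 0.0, -82.0]
force: [-1.4, 0.5, 5.9]
opening: 0.0562
gripper_force: 30.0
```

```bash
python3 - <<'E'
from h import *
s=snap('side','p2'); w=snap('wrist','p2w') 
a=s['frame'][90:330,140:380]; b=cv2.resize(w['frame'],(400,300)); a=cv2.resize(a,(400,400))
b=np.pad(b,((0,100),(0,0),(0,0)))
cv2.imwrite('pics/p2b.png',np.hstack([a,b])[...,::-1]); o=get_obs(); print(o['tool_pos'],o['force'])
to((.6106,.2443,.12),(.6106,.2443,.03))
E
```

```text
[0.42143543 0.07668445 0.02405741] [-1.89070451  1.1577925   6.47612075]
(0.6106, 0.2443, 0.12) -> [-13.97 -21.07  -9.57] [-0.04  0.02  0.01] t 8.53
(0.6106, 0.2443, 0.03) -> [-13.96 -21.07  -0.57] [-0.04  0.02  0.01] t 8.53
```

View pics/p2b.png

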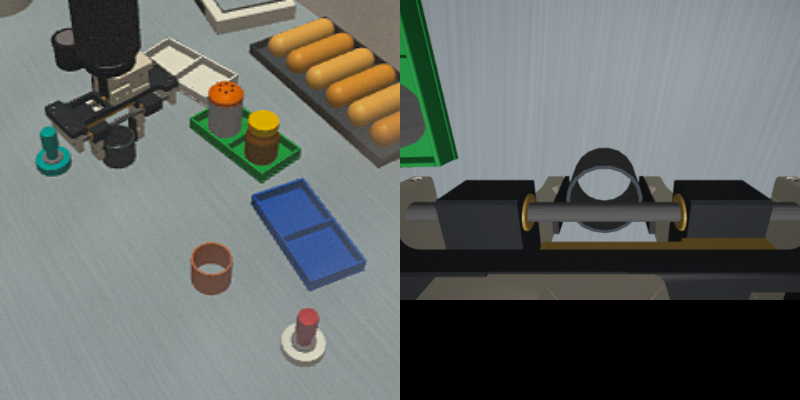

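The steel cutter is gripped (56.2 mm), and the shaker is standing in its bay. Next I carry the cutter to the white tray's +y bay.

>>> play_rows(
  commands=[
    [[0,0,-3,0,0,0,0.2],[0,0,-6,0,0,0,0.2],[-0.5,-1,-9,0,0,0,0.2],[-2.5,-4,-9,0,0,0,0.2],[-4.5,-7,-9,0,0,0,0.2],[-6.5,-10,-9,0,0,0,0.2],[-8.5,-13,-9,0,0,0,0.2],[-10.5,-16,-9,0,0,0,0.2],[-12.5,-19,-9,0,0,0,0.2],[-14,-21.1,-8,0,0,0,0.2],[-14,-21.1,-6,0,0,0,0.2],[-14,-21.1,-4.5,0,0,0,0.2],[-14,-21.1,-3,0,0,0,0.2],[-14,-21.1,-2,0,0,0,0.2],[-14,-21.1,-1.4,0,0,0,0.2],[-14,-21.1,-0.9,0,0,0,0.2],[-14,-21.1,-0.7,0,0,0,0.2],[-14,-21.1,-0.5,0,0,0,0.2],[-14,-21.1,-0.4,0,0,0,0.2],[-14,-21.1,-0.4,0,0,0,0.2]],
  ],
)

```text
clock: 10.2
tool_pos: [0.611, 0.2447, 0.0283]
orientation: [-179.9, 0.0, -82.0]
force: [-0.3, -0.4, -1.0]
opening: 0.0558
gripper_force: 30.0
```

```bash
python3 - <<'E'
from h import *
s=snap('scene','p3'); w=snap('wrist','p3w') 
a=s['frame'][100:340,160:400]; b=cv2.resize(w['frame'],(400,300)); a=cv2.resize(a,(400,400))
b=np.pad(b,((0,100),(0,0),(0,0)))
cv2.imwrite('pics/p3b.png',np.hstack([a,b])[...,::-1]); o=get_obs(); print(o['tool_pos'],o['force'])
E
```

```text
[0.61093755 0.24466109 0.02818102] [-0.34393282  0.46663022  0.58063169]
```

View pics/p3b.png

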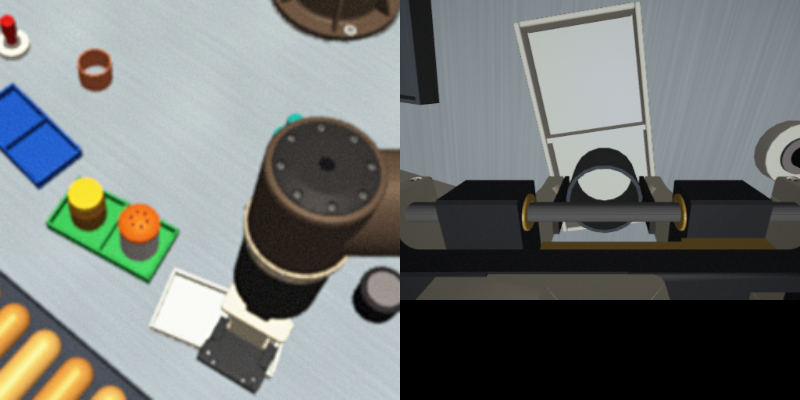

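The cutter sits inside the +y bay, at floor height. I'll release it and go on to the black stamp.

>>> play_rows(
  commands=[
    [[0,0,0,0,0,0,0.7],[0,0,0,0,0,0,0.8],[0,0,0,0,0,0,1],[0,0,0,0,0,0,1],[0,0,0,0,0,0,1],[0,0,-2,0,0,0,1],[0,0,-5,0,0,0,1],[0,0,-8,0,0,0,1],[0.4,3,-9,0,0,0,1],[0.8,6,-9,0,0,0,1],[1.2,9,-9,0,0,0,1],[1.7,12,-9,0,0,0,1],[2.1,15,-9,0,0,0,1],[2.3,16.4,-8,0,0,0,1],[2.3,16.4,-6,0,0,0,1],[2.3,16.4,-4,0,0,0,1],[2.3,16.4,-2.5,0,0,0,1],[2.3,16.4,-1.2,0,0,0,1],[2.3,16.4,-0.8,0,0,0,1],[2.3,16.4,-0.8,0,0,0,1]],
  ],
)

```text
clock: 11.97
tool_pos: [0.4509, 0.1984, 0.0347]
orientation: [179.9, -0.1, -82.0]
force: [0.4, -0.1, -0.0]
opening: 0.0876
gripper_force: 0.0
```

>>> play_rows(
  commands=[
    [[0,0,0,0,0,0,0.1],[0,0,0,0,0,0,0.1],[0,0,0,0,0,0,0.1],[0,0,0,0,0,0,0.1],[0,0,0,0,0,0,0.1],[0,0,0,0,0,0,0.1],[0,0,0,0,0,0,0.1],[0,0,0,0,0,0,0.1],[0,0,0,0,0,0,0.1],[0,0,0,0,0,0,0.1],[0,0,0,0,0,0,0.1]],
  ],
)

```text
clock: 12.88
tool_pos: [0.4514, 0.1988, 0.0355]
orientation: [180.0, -0.0, -82.0]
force: [-0.1, -0.7, 0.9]
opening: 0.0256
gripper_force: 30.0
```

```bash
python3 - <<'E'
from h import *
s=snap('side','p4'); w=snap('wrist','p4w') 
a=s['frame'][90:330,140:380]; b=cv2.resize(w['frame'],(400,300)); a=cv2.resize(a,(400,400))
b=np.pad(b,((0,100),(0,0),(0,0)))
cv2.imwrite('pics/p4b.png',np.hstack([a,b])[...,::-1]); o=get_obs(); print(o['tool_pos'],o['force'],o['opening'])
z=o['tool_pos'][2]; to((.5826,-.1634,z+.09),(.5826,-.1634,z+.004))
E
```

```text
[0.45138185 0.19885405 0.03551628] [0.23492406 0.37340732 0.29170658] 0.02565259640551992
(0.5826, -0.1634, np.float64(0.12551627947167565)) -> [37.7  -7.95 -9.  ] [ 0.01 -0.01 -0.  ] t 12.98
(0.5826, -0.1634, np.float64(0.039516279471675644)) -> [37.7  -7.95 -0.4 ] [ 0.01 -0.01 -0.  ] t 12.98
```

View pics/p4b.png

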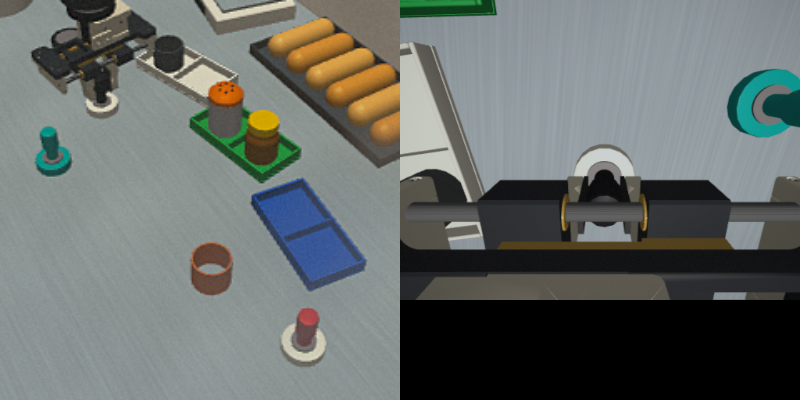

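The black knob is gripped (25.6 mm), and the steel cutter stands in the white tray. I'm carrying the stamp high past the shaker and jar to the blue +y bay.

>>> play_rows(
  commands=[
    [[0,0,-3,0,0,0,0.1],[0,0,-6.5,0,0,0,0.1],[0,0,-10,0,0,0,0.1],[2,-0.3,-12,0,0,0,0.1],[5,-1,-12,0,0,0,0.1],[8.5,-1.8,-12,0,0,0,0.1],[12,-2.5,-12,0,0,0,0.1],[15.5,-3.3,-12,0,0,0,0.1],[19,-4,-12,0,0,0,0.1],[22.5,-4.7,-12,0,0,0,0.1],[26,-5.5,-12,0,0,0,0.1],[29.5,-6.2,-12,0,0,0,0.1],[33,-7,-12,0,0,0,0.1],[36,-7.6,-12,0,0,0,0.1],[37.7,-8,-11,0,0,0,0.1],[37.7,-8,-9,0,0,0,0.1],[37.7,-8,-7,0,0,0,0.1],[37.7,-8,-5,0,0,0,0.1],[37.7,-8,-3.5,0,0,0,0.1],[37.7,-8,-2.5,0,0,0,0.1]],
  ],
)

```text
clock: 14.65
tool_pos: [0.5819, -0.1634, 0.0584]
orientation: [179.8, 0.0, -82.0]
force: [-0.3, 0.5, -0.8]
opening: 0.0255
gripper_force: 30.0
```

>>> play_rows(
  commands=[
    [[0,0,0.6,0,0,0,0.1],[0,0,1.1,0,0,0,0.1],[0,0,1.5,0,0,0,0.1],[0,0,1.8,0,0,0,0.1],[0,0,2.0,0,0,0,0.1],[0,0,2.1,0,0,0,0.1],[0,0,2.1,0,0,0,0.1]],
  ],
)

```text
clock: 15.23
tool_pos: [0.5833, -0.1633, 0.0398]
orientation: [-180.0, -0.0, -82.0]
force: [0.6, 0.5, -0.6]
opening: 0.0251
gripper_force: 30.0
```

```bash
python3 - <<'E'
from h import *
s=snap('side','p5'); w=snap('wrist','p5w') 
a=s['frame'][90:330,140:380]; b=cv2.resize(w['frame'],(400,300)); a=cv2.resize(a,(400,400))
b=np.pad(b,((0,100),(0,0),(0,0)))
cv2.imwrite('pics/p5b.png',np.hstack([a,b])[...,::-1]); o=get_obs(); print(o['tool_pos'],o['force'],o['opening'])
z=o['tool_pos'][2]; to((.4205,-.2015,.024))
E
```

```text
[ 0.58333249 -0.16330614  0.0399395 ] [ 0.10027797 -0.38530896 -1.3660444 ] 0.0255152660651452
(0.4205, -0.2015, 0.024) -> [ 1.52 16.66  1.58] [-0.03 -0.01  0.  ] t 15.33
```

View pics/p5b.png

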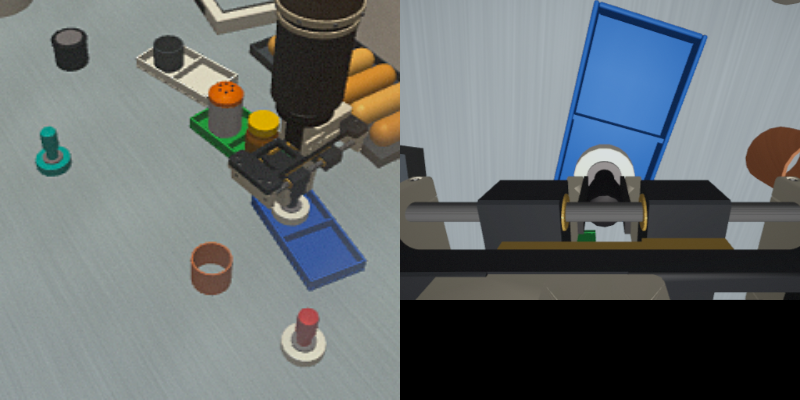

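The disc is inside the blue +y bay, about 0.5 mm above the floor. I'll release it and go to the copper cutter.

>>> play_rows(
  commands=[
    [[0,0,0.05,0,0,0,0.5],[0,0,0.05,0,0,0,0.7],[0,0,0.05,0,0,0,1],[0,0,0.05,0,0,0,1],[0,0,0,0,0,0,1],[0,0,0,0,0,0,1],[0,0,0,0,0,0,1],[0,0,-2,0,0,0,1],[0,0,-5,0,0,0,1],[0,0,-8,0,0,0,1],[0.2,2,-9,0,0,0,1],[0.5,5,-9,0,0,0,1],[0.8,8.5,-9,0,0,0,1],[1.1,12,-9,0,0,0,1],[1.4,15,-8,0,0,0,1],[1.5,16.6,-6.5,0,0,0,1],[1.5,16.6,-4,0,0,0,1],[1.5,16.6,-2,0,0,0,1],[1.5,16.6,-1,0,0,0,1],[1.5,16.6,0,0,0,0,1]],
  ],
)

```text
clock: 17.0
tool_pos: [0.4203, -0.2013, 0.0388]
orientation: [180.0, 0.0, -82.0]
force: [1.0, -0.4, 0.1]
opening: 0.0878
gripper_force: 0.0
```

>>> play_rows(
  commands=[
    [[0,0,0.8,0,0,0,1],[0,0,1.5,0,0,0,1],[0,0,1.5,0,0,0,1],[0,0,1.5,0,0,0,0.2],[0,0,1.5,0,0,0,0.2],[0,0,1.5,0,0,0,0.2],[0,0,1.5,0,0,0,0.2],[0,0,1.5,0,0,0,0.2],[0,0,1.5,0,0,0,0.2]],
  ],
)

```text
clock: 17.75
tool_pos: [0.4209, -0.2013, 0.0249]
orientation: [-180.0, -0.0, -82.0]
force: [-1.3, 1.1, 2.8]
opening: 0.0547
gripper_force: 30.0
```

```bash
python3 - <<'E'
from h import *
o=get_obs(); z=o['tool_pos'][2]; to((.6344,.1637,z+.004))
s=snap('scene','p6'); V=[s,snap('side','p6s')]
white=lambda h,s,v:(v>160)&(s<45)
# black stamp disc in the blue tray
import numpy as np
E
```

```text
(0.6344, 0.1637, np.float64(0.0288590058895626)) -> [-33.17 -26.22  -0.39] [-0.03 -0.01  0.  ] t 17.75
```

Gripped at 54.7 mm. I'm carrying it 12 cm up, clear of the shaker, to the white −y bay.

>>> play_rows(
  commands=[
    [[0,0,-3,0,0,0,0.2],[0,0,-6.5,0,0,0,0.2],[0,0,-10,0,0,0,0.2],[-1.5,-1.2,-12,0,0,0,0.2],[-4,-3.2,-12,0,0,0,0.2],[-6.8,-5.4,-12,0,0,0,0.2],[-9.6,-7.6,-12,0,0,0,0.2],[-12.4,-9.8,-12,0,0,0,0.2],[-15.2,-12,-12,0,0,0,0.2],[-18,-14.2,-12,0,0,0,0.2],[-20.8,-16.4,-12,0,0,0,0.2],[-23.6,-18.6,-12,0,0,0,0.2],[-26.4,-20.9,-12,0,0,0,0.2],[-29.2,-23.1,-12,0,0,0,0.2],[-31.8,-25.1,-12,0,0,0,0.2],[-33.2,-26.2,-11,0,0,0,0.2],[-33.2,-26.2,-9,0,0,0,0.2],[-33.2,-26.2,-6.5,0,0,0,0.2],[-33.2,-26.2,-4.5,0,0,0,0.2],[-33.2,-26.2,-3,0,0,0,0.2]],
  ],
)

```text
clock: 19.52
tool_pos: [0.6328, 0.1637, 0.0519]
orientation: [179.8, -0.0, -82.0]
force: [0.0, -0.6, -1.0]
opening: 0.0545
gripper_force: 30.0
```

>>> play_rows(
  commands=[
    [[0,0,0.8,0,0,0,0.2],[0,0,1.4,0,0,0,0.2],[0,0,1.9,0,0,0,0.2],[0,0,2.2,0,0,0,0.2],[0,0,2.4,0,0,0,0.2],[0,0,2.6,0,0,0,0.2],[0,0,2.6,0,0,0,0.2]],
  ],
)

```text
clock: 20.1
tool_pos: [0.6344, 0.1641, 0.0291]
orientation: [-179.9, 0.0, -82.0]
force: [0.2, 0.8, -0.6]
opening: 0.0542
gripper_force: 30.0
```

```bash
python3 - <<'E'
from h import *
s=snap('side','p7'); w=snap('wrist','p7w') 
a=s['frame'][90:330,140:380]; b=cv2.resize(w['frame'],(400,300)); a=cv2.resize(a,(400,400))
b=np.pad(b,((0,100),(0,0),(0,0)))
cv2.imwrite('pics/p7b.png',np.hstack([a,b])[...,::-1]); o=get_obs(); print(o['tool_pos'],o['force'],o['opening'])
to((.463,-.350,.2),(.463,-.350,.036))
E
```

```text
[0.63429417 0.16408171 0.02906886] [ 0.57178155  0.3570114  -0.98763758] 0.054355194267309795
(0.463, -0.35, 0.2) -> [ 48.52  24.1  -17.12] [-0.04  0.02 -0.01] t 20.2
(0.463, -0.35, 0.036) -> [48.53 24.11 -0.72] [-0.04  0.02 -0.01] t 20.2
```

View pics/p7b.png

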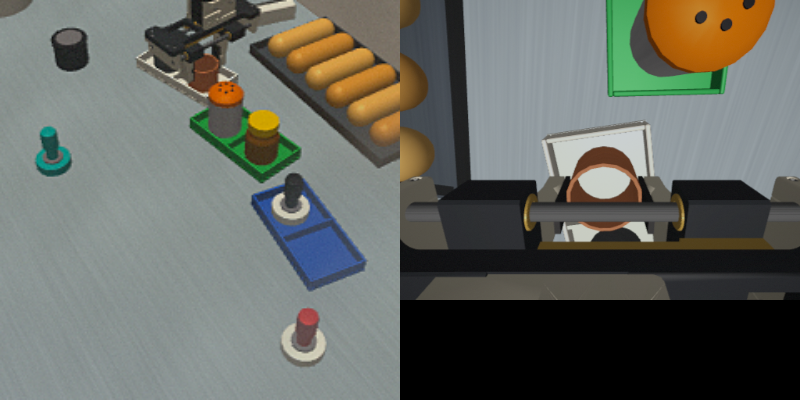

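The copper cutter is in the white −y bay at floor height, and the black stamp is standing in the blue tray. I'll release and go to the red stamp.

>>> play_rows(
  commands=[
    [[0,0,0.05,0,0,0,0.7],[0,0,0.05,0,0,0,0.8],[0,0,0.05,0,0,0,1],[0,0,0,0,0,0,1],[0,0,0,0,0,0,1],[0,0,-2,0,0,0,1],[0,0,-5,0,0,0,1],[0,0,-8.5,0,0,0,1],[0,0,-12,0,0,0,1],[2,1,-14,0,0,0,1],[5,2.5,-15,0,0,0,1],[8.2,4.1,-15,0,0,0,1],[11.4,5.7,-15,0,0,0,1],[14.6,7.3,-15,0,0,0,1],[17.8,8.9,-15,0,0,0,1],[21,10.5,-15,0,0,0,1],[24.2,12.1,-15,0,0,0,1],[27.4,13.7,-15,0,0,0,1],[30.6,15.3,-15,0,0,0,1],[33.8,16.9,-15,0,0,0,1]],
  ],
)

```text
clock: 21.87
tool_pos: [0.5129, -0.1957, 0.1789]
orientation: [-180.0, -0.0, -82.0]
force: [0.8, 0.1, -0.4]
opening: 0.0875
gripper_force: 0.0
```

>>> play_rows(
  commands=[
    [[3,1.5,0,0,0,0,1],[6,3,0,0,0,0,1],[9,4.5,0,0,0,0,1],[12,6,0,0,0,0,1],[14.7,7.2,0,0,0,0,1],[14.7,7.2,3,0,0,0,1],[14.7,7.2,3,0,0,0,1],[14.7,7.2,3,0,0,0,1]],
  ],
)

```text
clock: 22.53
tool_pos: [0.4615, -0.3498, 0.1476]
orientation: [179.8, 0.1, -82.1]
force: [-0.3, 0.9, 0.5]
opening: 0.0876
gripper_force: 0.0
```

```bash
python3 - <<'E'
from h import *
w=snap('wrist','p8w')
for nm,f,z in (('disc',lambda h,s,v:(v>150)&(s<45),.016),('knob',lambda h,s,v:((h<8)|(h>172))&(s>120),.055)):
    h,c,A=blob(w,(261,190),60,f); print(nm,c,A,plane(w,c,z).round(4))
to((.463,-.350,.036))
E
```

```text
disc [273.67509273 200.22761826] 7279.0 [ 0.4442 -0.3341  0.016 ]
knob [260.11087061 194.66281866] 693.0 [ 0.4618 -0.3506  0.055 ]
(0.463, -0.35, 0.036) -> [ 0.02 -0.03 11.29] [0.06 0.01 0.01] t 22.58
```

The wrist view puts the red knob at (0.462, −0.351), which agrees with the disc position. The wrist's own disc mask picked up background, so I'm ignoring it. I'll descend and grip.

>>> play_rows(
  commands=[
    [[0,0,3,0,0,0,1],[0,0,5.5,0,0,0,1],[0,0,8,0,0,0,1],[0,0,10,0,0,0,1],[0,0,11.3,0,0,0,1],[0,0,11.3,0,0,0,1],[0,0,11.3,0,0,0,0.1],[0,0,11.3,0,0,0,0.1],[0,0,11.3,0,0,0,0.1],[0,0,11.3,0,0,0,0.1],[0,0,11.3,0,0,0,0.1],[0,0,11.3,0,0,0,0.1],[0,0,11.3,0,0,0,0.1],[0,0,11.3,0,0,0,0.1],[0,0,11.3,0,0,0,0.1],[0,0,11.3,0,0,0,0.1],[0,0,11.3,0,0,0,0.1]],
  ],
)

```text
clock: 24.0
tool_pos: [0.4628, -0.3498, 0.0355]
orientation: [180.0, 0.0, -82.0]
force: [-0.3, -0.3, 0.3]
opening: 0.0257
gripper_force: 30.0
```

```bash
python3 - <<'E'
from h import *
o=get_obs(); z=o['tool_pos'][2]; to((.5715,-.2475,z+.004))
E
```

```text
(0.5715, -0.2475, np.float64(0.0394977063741309)) -> [ -8.62 -12.19  -0.4 ] [ 0.01  0.   -0.  ] t 24.0
```

>>> play_rows(
  commands=[
    [[0,0,-3,0,0,0,0.1],[0,0,-6,0,0,0,0.1],[-1,-1.4,-7,0,0,0,0.1],[-3,-4.2,-7,0,0,0,0.1],[-5,-7,-7,0,0,0,0.1],[-7,-9.8,-7,0,0,0,0.1],[-8.6,-12.2,-7,0,0,0,0.1],[-8.6,-12.2,-6,0,0,0,0.1],[-8.6,-12.2,-4.5,0,0,0,0.1],[-8.6,-12.2,-3,0,0,0,0.1],[-8.6,-12.2,-2,0,0,0,0.1],[-8.6,-12.2,-1.4,0,0,0,0.1],[-8.6,-12.2,-1,0,0,0,0.1],[-8.6,-12.2,-0.7,0,0,0,0.1],[-8.6,-12.2,-0.5,0,0,0,0.1],[-8.6,-12.2,-0.4,0,0,0,0.1],[-8.6,-12.2,-0.4,0,0,0,0.1]],
  ],
)

```text
clock: 25.42
tool_pos: [0.5719, -0.2479, 0.0398]
orientation: [-180.0, -0.0, -82.0]
force: [0.7, -0.3, -0.7]
opening: 0.0255
gripper_force: 30.0
```

```bash
python3 - <<'E'
from h import *
s=snap('side','p9'); w=snap('wrist','p9w') 
a=s['frame'][90:330,140:380]; b=cv2.resize(w['frame'],(400,300)); a=cv2.resize(a,(400,400))
b=np.pad(b,((0,100),(0,0),(0,0)))
cv2.imwrite('pics/p9b.png',np.hstack([a,b])[...,::-1]); o=get_obs(); print(o['tool_pos'],o['force'],o['opening'])
E
```

```text
[ 0.57197428 -0.24782257  0.04004367] [ 0.64268392 -0.41194716  0.11664076] 0.0257037042457826
```

View pics/p9b.png

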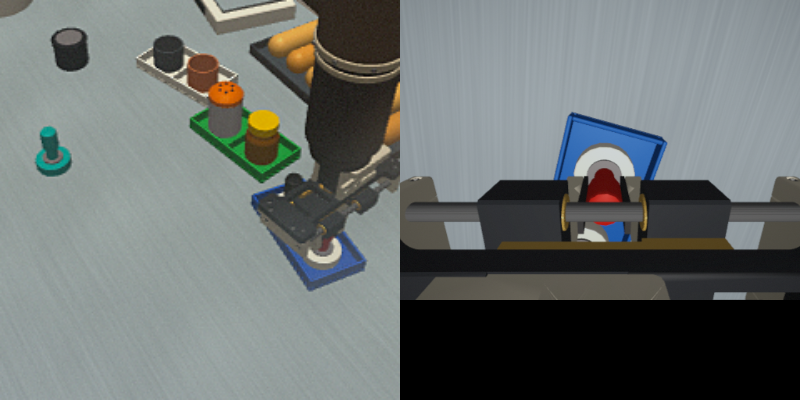

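The red stamp is centred in the blue −y bay at floor height. I'll release it, rise and back off.

>>> play_rows(
  commands=[
    [[0,0,0.05,0,0,0,0.5],[0,0,0.05,0,0,0,0.7],[0,0,0.05,0,0,0,1],[0,0,0.05,0,0,0,1],[0,0,0,0,0,0,1],[0,0,0,0,0,0,1],[0,0,0,0,0,0,1],[0,0,-2,0,0,0,1],[0,0,-5,0,0,0,1],[0,0,-9,0,0,0,1],[0,0,-13,0,0,0,1],[0,0,-17,0,0,0,1],[4,4,-17,0,0,0,1],[6,8,-17,0,0,0,1],[8,12,-17,0,0,0,1],[8,12,-17,0,0,0,1],[8,12,-17,0,0,0,1]],
  ],
)

```text
clock: 26.93
tool_pos: [0.4606, -0.3454, 0.2101]
orientation: [180.0, 0.0, -82.2]
force: [-0.1, 0.2, -0.5]
opening: 0.0879
gripper_force: 0.0
```

```bash
cat > m3.py <<'E'
from h import *
V=[snap('scene','f0'),snap('side','f1')]
w0=[dict(np.load(f'pics/{n}0.npz')) for n in('scene','side')]
a,b=[v['frame'] for v in V]
cv2.imwrite('pics/fin.png',np.hstack([cv2.resize(a[80:340,120:420],(400,347)),cv2.resize(b[90:330,140:380],(347,347))])[...,::-1])
tub=lambda h,s,v:(v<75)|((s<45)&(v<135)); ye=lambda h,s,v:(h>18)&(h<35)&(s>120)
for n,p,r,f in (('tub',((607,430),(285,186)),24,tub),('jar',((331,337),(466,255)),14,ye)):
    X=[tri([(v,blob(v,np.array(q)/1.5625,r,f)[1]) for v,q in zip(S,p)])[0] for S in (w0,V)]; print(n,X[0].round(4),X[1].round(4))
print(get_obs()['tool_pos'])
E
python3 m3.py
```

```text
tub [0.4636 0.3519 0.0304] [0.4633 0.352  0.0301]
jar [ 0.6177 -0.0396  0.0712] [ 0.6174 -0.0399  0.0703]
[ 0.46337525 -0.34425438  0.20993911]
```

View pics/fin.png

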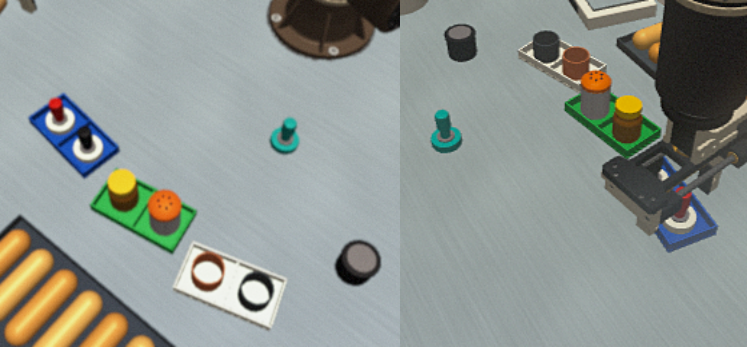

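All five items stand centred in their bays, and the jar and tub have not moved (under 1 mm). I'm handing in.

```bash
python3 -c "
from h import *
print(close_job())"
```

```text
the job is handed in; nothing more can be done
None
```

The job is handed in at about 27 s of the 120 s allowed: both cutters, both stamps and the shaker stand in their bays and the jar and tub have not moved, going by the final pictures, but no verdict was returned.

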